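# Set a rock slab on edge at the inspection lamp and hold its dead-man paddle half-way

### The arm

A 6-joint arm with a two-finger parallel gripper is mounted at the origin on the work surface. World frame = base frame: x ahead of the robot, y to its left, z up, the work surface at z = 0. Lengths are in m, angles in rad, forces in N, time in s.
With the tool pointing down it reaches from about 0.3 to 0.775 m from the base axis. Payload 14.6 kg.
Tool frame: the origin (TCP) lies on the centre line of the jaws, within the pads' length; the fingertips stand 25 mm ahead of it and the grasp point (between the pads) lies 6 mm ahead of it; z points along the fingers, y is the line along which they close (so a half turn about z gives the same grasp; the last joint's range is limited). The gripper opens to 94 mm and grips with 3 to 60 N. Pads are 16 mm wide; open, the fingers measure 119 mm over their backs; the gripper's body (75 mm by 177 mm) begins 78 mm behind the grasp point.
Start: joints at [1.164, 0.3, 1.521, -0, 1.321, -0.067], TCP at [0.183, 0.519, 0.23] pointing down, gripper open.
Joint ranges: [-3.03, 3.03], [-0.79, 2.21], [0.23, 2.52], [-1.04, 4.18], [0, 3.07], [-2.55, 2.55]. Speed limits (rad/s): [2.22, 2.22, 2.57, 3.14, 3.14, 3.14].

### API

Orientations are given as a unit quaternion [w, x, y, z].
In Python, from workcell import monitor, grab_frame, camera_model, bot gives the robot as it stands.
- The arm moves only by the tool arm_command, never from a script. Its argument "moves" is a list of rows, each a list of 5 numbers: the opening, from -1 (shut) to 1 (fully open), then the shift along the tool's x, y, z normalised to -1 to 1, where 1 is 80 mm, then the turn about the tool's z normalised to -1 to 1, where 1 is 360 degrees. A call has 1 to 12 rows; each row is the pose to reach, as a shift and turn from the pose commanded when the call began, along the tool's axes at that moment, turning the shorter way round; what a row does not reach only later rows make up. A row lasts 1/10 s, in which the tool goes at most 50 mm and 8.59 degrees, less where a joint would pass 70% of its speed; a pose out of reach is approached as far as the arm can. A call with a number of a shift or a turn outside -1 to 1 is refused whole. A call with a gripper value outside its range is refused whole. The fingers move at their own pace and stop on an object; the grip force is fixed at half the most. Time passes only in rows, so rows that repeat a pose let the fingers close. It gives the time, the measured TCP pose, the force, the opening and the grip force at its end, in the units of the state.
- monitor.read_state(): the state, without advancing time (a new reading comes with each control period).
- grab_frame(name): name is "scene" or "top" or "wrist"; returns the picture (420x560x3 uint8, red, green, blue); there is no depth.
- camera_model(name): a dict with "K" (3x3 intrinsics, pixels), "rvec" (rotation vector, rad) and "tvec" (3), from world to camera coordinates, as OpenCV has them. Camera axes: x right, y down, z forward; pixel columns grow to the right and rows downward; lengths in m; the calibration is good to about 2 mm. A picture is of the moment at which its call begins: read the wrist's pose just before it. camera_model takes no time and is no camera call; for the wrist camera it gives the pose at the moment of the call.
- bot.job_done(): hands the job in; it is judged then, once.
The state is a dict: "time_s": time; "joint_positions": joint angles; "qvel": joint speeds; "effort": joint torques, N m; "ee_pos": TCP position; "orientation": TCP orientation; "force": force on the tool from outside, world axes, zero at the start; "moment": the same for the moment, N m; "gripper_width": finger opening in m; "finger_force": force on a finger pad.
Only numpy, scipy, OpenCV 4.12 (cv2) and the standard library are available. Lean on these libraries where they do the work, as an engineer would, in place of code of your own. Each camera call takes 0.05 s, during which the arm holds its last target. There are 200 camera calls.

### The job

Take the square-cornered rock slab off its easel and stand it upright on its short edge in the stage's slot right beside the lamp, about centred along the slot, and let go of it. Then switch the lamp on by pressing its spring-loaded dead-man paddle half-way down, never right down to its stop, and finish while still holding it there: do not let go at the end. Leave the round-topped slice, the dish and the jar where they are.

Things in the scene. Friction and masses are not known exactly. Their poses are not given: they have to be found in the camera images.
- slab_center (a point): centre of the loose square-cornered grey rock slab, 10 mm thick (its x), 70 mm wide (its y), 95 mm tall (its z, up along the slab), about 0.18 kg. It stands on its 70 mm edge on a white easel, top leaning 0.35 rad from vertical towards the robot. Behind it (-x side) the easel's back plate reaches 45 mm up along the slab; its upper 50 mm is free on both faces. Only its weight holds it.
- core_center (a point): centre of the other loose rock slice, of the same stone, 10 mm thick, 56 mm wide, 68 mm tall, with a half-round top; leans in the same way on the other easel. A bystander.
- easel_a: fixed white easel carrying the square-cornered slab; base 100 x 90 x 6 mm, x is horizontal, away from the lean; origin under the base's middle.
- easel_b: fixed white easel, the same, carrying the round-topped slice.
- stage: fixed lamp stage: grey plate 8 mm thick with three slots along its x. Origin: on the bench under the middle of the slot nearest the lamp (the one to use); the others are at y = +45, +90 mm. Slot: 14 mm wide, 90 mm long, floor at z = 8 mm, walls straight up to 38 mm, lips flaring to 48 mm, 26 wide. A slab in it has its thickness along y. Black lamp head: y = -120 to -170 mm, x = +-60 mm, up to z = 106 mm.
- paddle (a joint): hinge of the dead-man paddle, rad: 0 released (raised 0.35 rad above level towards its free end), 0.20 half-way, 0.40 right down at its stop. A spring returns it; pressed on the pad it needs roughly 4 N to start moving, 8 N half-way, 11 N right down.
- pad_top (a point): centre of the top of the black rubber pad (44 x 44 mm) on the paddle's free end, 100 mm from the hinge; about 98 mm above the bench at rest. Pressing half-way lowers it about 19 mm (about 40 mm at the stop) and shifts it about 7 mm along -x of the switch.
- switch: fixed grey base of the paddle, 160 (x) x 75 (y) x 20 mm, origin under its middle. The hinge axis is parallel to y at x = +55 mm, z = 55 mm between two lugs 69 mm tall; the paddle reaches from there to -x, 125 mm long and 44 mm wide.
- dish: loose clear round dish, 90 mm across, 14 mm tall, with a dark rock in it up to 25 mm; origin under its middle. A bystander.
- jar: loose amber jar with a white cap, 52 mm across, 75 mm tall; origin under its middle. A bystander.
There are look-alikes about, which are no part of the job. What is shaped like the switch but brown is not meant. What is shaped like the part that bears slab_center but blue or pink is not meant.

How it is judged:
By the outcome, as a careful person would: the job done as asked, in the order asked, and still so for the second after the job is handed in, while the arm keeps its last pose, push and grip.
It also fails if it takes over 51 s, if anything falls off the work surface, if the arm or the gripper's body presses on something with over 40 N, if the wrist force passes 120 N, or if a joint passes its speed limit or range.

## Working session

There is one attempt and no reset: what is moved stays moved. The work goes in short steps, Python scripts to look and compute and a tool call to move; the robot and the scene stay as the last step left them, time stands still between calls to the robot, and variables do not carry over. Pictures are saved under pics/ and viewed, at most 10 in all, crops included, and the job is handed in when it is done.

Besides the shell and the picture viewer there is one more tool, called after "Request:" as name(argument=value, ...), one argument or row to a line, values as JSON. arm_command: Moves the arm, as the interface text tells. Scaled input: -1 to 1 covers 80 mm each way for a shift and 360 degrees each way for a turn. Its arguments: {"type":"object","properties":{"moves":{"type":"array","items":{"type":"array","items":{"type":"number"}}}},"required":["moves"]}

```bash
mkdir -p pics
python3 - <<'E'
from workcell import monitor, grab_frame, camera_model, bot
import cv2
s=monitor.read_state(); print(s)
for n in("scene","top"):
    im=grab_frame(n); cv2.imwrite(f"pics/{n}0.png",im[:,:,::-1])
    m=camera_model(n); print(n,m)
print(camera_model("wrist"))
E
```

```text
{'time_s': 0.0, 'joint_positions': array([ 1.16440527e+00,  3.00458534e-01,  1.52155947e+00, -3.53562994e-06,
        1.32069684e+00, -6.66513096e-02]), 'qvel': array([ 0.00013591, -0.00015898, -0.00088349,  0.00019487, -0.00049357,
       -0.00130638]), 'effort': array([ 6.75143256e-04, -5.31804836e+01, -3.52735126e+01,  7.08563067e-02,
        2.44116521e-02, -6.48323976e-05]), 'ee_pos': array([0.18322394, 0.5183449 , 0.22990235]), 'orientation': array([-1.29811940e-04,  1.69053640e-01,  9.85606692e-01, -5.45874344e-04]), 'force': array([-0.10423317, -0.87370765,  0.18485404]), 'moment': array([-0.031316  , -0.05484075,  0.03561978]), 'finger_force': 0.0, 'gripper_width': 0.09378295794055552}
scene {'K': array([[484.89225583,   0.        , 277.02573696],
       [  0.        , 484.89225583, 211.01144845],
       [  0.        ,   0.        ,   1.        ]]), 'rvec': array([ 1.96512722,  1.58866725, -0.56157986]), 'tvec': array([-0.21508082, -0.37197388,  1.73469559])}
top {'K': array([[420.6648661 ,   0.        , 279.51280097],
       [  0.        , 420.6648661 , 211.05881145],
       [  0.        ,   0.        ,   1.        ]]), 'rvec': array([ 2.19518855, -2.18674227,  0.05025272]), 'tvec': array([0.05571747, 0.58188894, 1.21534843])}
{'K': array([[376.18505899,   0.        , 282.34891734],
       [  0.        , 376.18505899, 216.04064055],
       [  0.        ,   0.        ,   1.        ]]), 'rvec': array([-2.39375856, -1.69301148, -0.20730193]), 'tvec': array([-0.54852598, -0.02641122,  0.38995415])}
```

View pics/scene0.png

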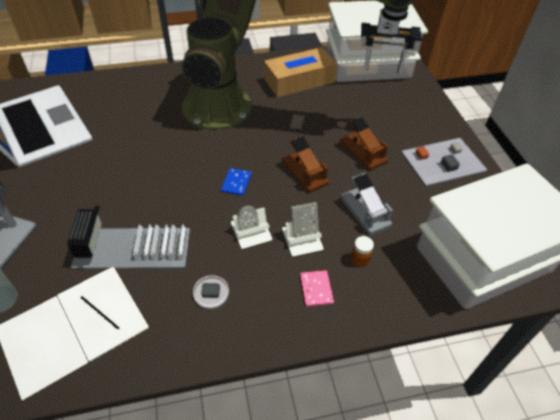

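View pics/top0.png

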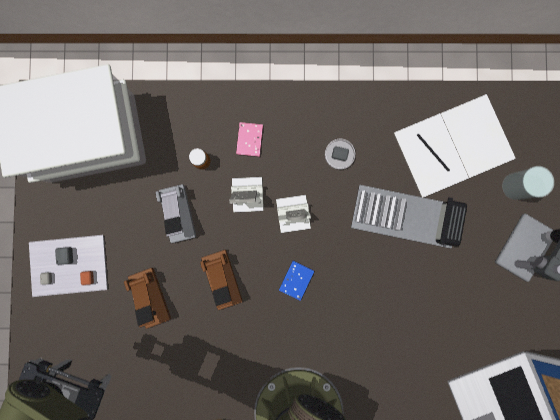

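Candidates for the slab: square grey slab on the white easel (scene 305,215 / top 245,196) is the choice. The round-topped slice (scene 248,215 / top 296,214), the pink slab (top 250,139) and the blue slab (top 297,281) are not. The switch is the grey one (top 176,213), not the brown ones (top 148,298 and 221,280). The stage is at top (405,215) with the lamp at (452,222). Next I check this in one close crop.

```bash
cat > h.py <<'E'
import numpy as np, cv2
from workcell import monitor, grab_frame, camera_model, bot
def ray(m,px):
    R=cv2.Rodrigues(m["rvec"])[0]; u=cv2.undistortPoints(np.array([[px]],float),m["K"],None)[0,0]
    return -R.T@m["tvec"], R.T@np.array([u[0],u[1],1])
def onz(m,px,z):
    c,d=ray(m,px); return c+d*(z-c[2])/d[2]
def tri(m1,p1,m2,p2):
    (c1,d1),(c2,d2)=ray(m1,p1),ray(m2,p2)
    s=np.linalg.lstsq(np.c_[d1,-d2],c2-c1,rcond=None)[0]
    a,b=c1+d1*s[0],c2+d2*s[1]; return (a+b)/2,np.linalg.norm(a-b)
def proj(m,P): return cv2.projectPoints(np.atleast_2d(np.array(P,float)),m["rvec"],m["tvec"],m["K"],None)[0][:,0]
E
python3 - <<'E'
import cv2,numpy as np
t=cv2.imread("pics/top0.png"); s=cv2.imread("pics/scene0.png")
a=cv2.resize(t[170:250,150:320],None,fx=4.7,fy=4.7,interpolation=cv2.INTER_CUBIC)[:, :800]
c=cv2.resize(t[175:255,345:475],(390,240),interpolation=cv2.INTER_CUBIC)
b=cv2.resize(s[165:265,225:395],(400,235),interpolation=cv2.INTER_CUBIC)
o=np.zeros((600,800,3),np.uint8); o[:a.shape[0],:a.shape[1]]=a[:360]; o=o
o[360:600,:390]=c[:240]; o[365:600,400:800]=b
cv2.imwrite("pics/crop1.png",o)
E
```

```text
Traceback (most recent call last):
ValueError: could not broadcast input array from shape (360,799,3) into shape (376,799,3)
```

Run:
```python
import cv2,numpy as np
t=cv2.imread("pics/top0.png"); s=cv2.imread("pics/scene0.png")
o=np.zeros((600,800,3),np.uint8)
R=lambda i,w,h:cv2.resize(i,(w,h),interpolation=cv2.INTER_CUBIC)
o[:360,:765]=R(t[170:250,150:320],765,360)
o[360:,:390]=R(t[175:255,345:475],390,240)
o[365:,400:]=R(s[165:265,225:395],400,235)
cv2.imwrite("pics/crop1.png",o)
```

```text
(no output)
```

View pics/crop1.png

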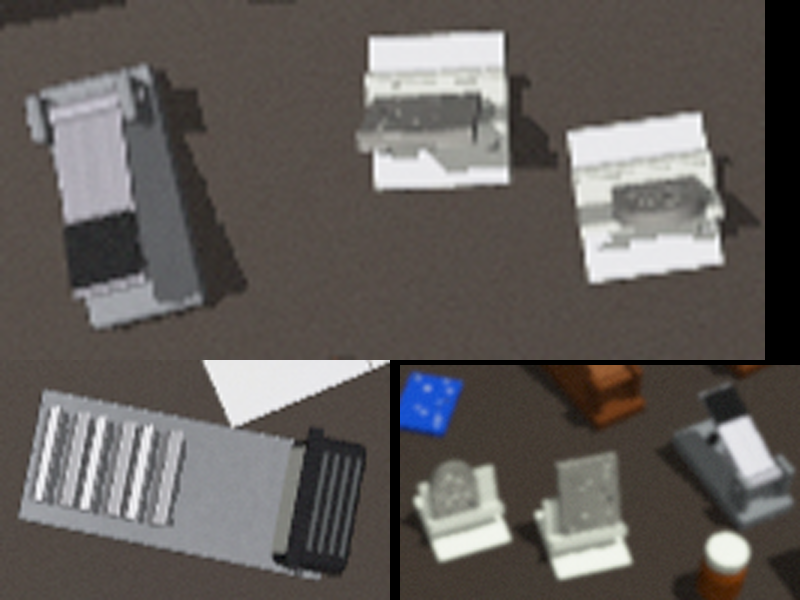

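The crop confirms the choices: the square slab at top ≈(244,196), the grey switch with its black pad at top ≈(173,226), and the slot nearest the lamp at top ≈(397,213).

Run:
```python
from h import *
np.set_printoptions(precision=4,suppress=True)
t=camera_model("top"); s=camera_model("scene")
A=lambda x,y:(150+x/4.5-.4,170+y/4.5-.4); C=lambda x,y:(345+x/3-.3,175+(y-360)/3-.3); S=lambda x,y:(225+(x-400)*.425-.3,165+(y-365)*.4255-.3)
print("easel corners"); E=[onz(t,A(*p),.006) for p in((368,38),(503,33),(509,185),(374,189))]
for e in E: print(e)
E=np.array(E); print("c",E.mean(0),"sizes",np.linalg.norm(E[0]-E[1]),np.linalg.norm(E[1]-E[2]), "yaw",np.degrees(np.arctan2(*( (E[0]+E[1]-E[2]-E[3])[1::-1]))))
print("slab top corners tri", tri(t,A(362,135),s,S(614,455)),tri(t,A(478,130),s,S(557,463)))
print("slab front-top L/R on z .103", onz(s,S(614,455),.103),onz(s,S(557,463),.103))
print("slot")
for p in((143,427),(125,518),(182,433),(162,524)): print(onz(t,C(*p),.048))
print("other lips",onz(t,C(56,408),.048),onz(t,C(37,500),.048))
print("pad",[onz(t,A(*p),.098) for p in((64,228),(131,213),(143,275),(71,290))])
print("switch hinge end", [onz(t,A(*p),.02) for p in((90,325),(203,302))],[onz(t,A(*p),.069) for p in((30,100),(148,68))])
```

```text
easel corners
[0.6797 0.2011 0.006 ]
[0.6832 0.1122 0.006 ]
[0.583  0.1076 0.006 ]
[0.5801 0.1962 0.006 ]
c [0.6315 0.1543 0.006 ] sizes 0.08900497150277181 0.10031877077976063 yaw 2.7272330846348063
slab top corners tri (array([0.6067, 0.1903, 0.1152]), np.float64(0.0008591002289808484)) (array([0.6098, 0.1216, 0.1206]), np.float64(0.001429489103743614))
slab front-top L/R on z .103 [0.5966 0.1936 0.103 ] [0.5953 0.1265 0.103 ]
slot
[ 0.6211 -0.2636  0.048 ]
[ 0.5347 -0.2458  0.048 ]
[ 0.6156 -0.3005  0.048 ]
[ 0.5292 -0.2806  0.048 ]
other lips [ 0.639  -0.1813  0.048 ] [ 0.5514 -0.1627  0.048 ]
pad [array([0.5509, 0.3734, 0.098 ]), array([0.5602, 0.3328, 0.098 ]), array([0.5226, 0.3249, 0.098 ]), array([0.5134, 0.3684, 0.098 ])]
switch hinge end [array([0.4906, 0.3774, 0.02  ]), array([0.5058, 0.3045, 0.02  ])] [array([0.6317, 0.4044, 0.069 ]), array([0.6521, 0.3308, 0.069 ])]
```

```bash
cat >> h.py <<'E'
from scipy.spatial.transform import Rotation as Ro
def tool():
    s=monitor.read_state(); q=s["orientation"]; return s,Ro.from_quat([q[1],q[2],q[3],q[0]]).as_matrix()
def go(p,yaw):
    s,R=tool(); d=R.T@(np.array(p)-s["ee_pos"])/.08
    cur=np.degrees(np.arctan2(R[1,1],R[0,1])); t=-(yaw-cur+180)%360-180 if 0 else -((yaw-cur+180)%360-180)
    print("shift",np.round(d,3),"turn",round(t/360,4),"yaw now",round(cur,2),"t",round(s["time_s"],2))
E
python3 - <<'E'
from h import *
go([.61,.155,.27],2.7)
m=camera_model("wrist");R=cv2.Rodrigues(m["rvec"])[0];s,T=tool()
print("cam in tool",T.T@(-R.T@m["tvec"]-s["ee_pos"]),"cam axes in tool",(T.T@R.T).round(2))
E
```

```text
shift [-6.543 -2.505 -0.499] turn 0.1884 yaw now 70.53 t 0.1
cam in tool [ 0.0695167  -0.00062258 -0.15354026] cam axes in tool [[-0.   -0.97 -0.24]
 [ 1.    0.   -0.  ]
 [ 0.   -0.24  0.97]]
```

Request:
arm_command(
  moves=[
    [1, -0.935, -0.358, -0.25, 0],
    [1, -0.935, -0.358, -0.25, 0],
  ],
)

```text
time_s: 0.3
ee_pos: [0.2451, 0.4655, 0.2505]
orientation: [-0.0, 0.169, 0.986, -0.0]
force: [1.0, 0.1, 0.6]
gripper_width: 0.0937
finger_force: 0.0
```

Request:
arm_command(
  moves=[
    [1, -0.935, -0.358, -0.25, 0],
    [1, -0.935, -0.358, -0.25, 0],
  ],
)

```text
time_s: 0.5
ee_pos: [0.3068, 0.413, 0.271]
orientation: [0.0, 0.169, 0.986, -0.0]
force: [0.6, 1.5, 0.2]
gripper_width: 0.0942
finger_force: 0.0
```

Request:
arm_command(
  moves=[
    [1, -0.935, -0.358, 0, 0],
    [1, -0.935, -0.358, 0, 0],
  ],
)

```text
time_s: 0.7
ee_pos: [0.368, 0.3608, 0.2705]
orientation: [0.0, 0.17, 0.986, -0.0]
force: [0.8, 1.3, 0.3]
gripper_width: 0.0938
finger_force: 0.0
```

Request:
arm_command(
  moves=[
    [1, -0.935, -0.358, 0, 0],
    [1, -0.935, -0.358, 0, 0],
  ],
)

```text
time_s: 0.9
ee_pos: [0.4289, 0.3088, 0.2702]
orientation: [-0.0, 0.17, 0.985, -0.0]
force: [-0.2, 0.1, 0.0]
gripper_width: 0.0938
finger_force: 0.0
```

Request:
arm_command(
  moves=[
    [1, -0.935, -0.358, 0, 0],
    [1, -0.935, -0.358, 0, 0],
  ],
)

```text
time_s: 1.1
ee_pos: [0.4899, 0.2567, 0.2701]
orientation: [-0.0, 0.17, 0.985, -0.0]
force: [-0.9, 0.2, 0.2]
gripper_width: 0.094
finger_force: 0.0
```

Request:
arm_command(
  moves=[
    [1, -0.935, -0.358, 0, 0],
    [1, -0.935, -0.358, 0, 0],
  ],
)

```text
time_s: 1.3
ee_pos: [0.5508, 0.2047, 0.2699]
orientation: [-0.0, 0.17, 0.985, -0.0]
force: [-0.3, 0.3, 0.1]
gripper_width: 0.0939
finger_force: 0.0
```

Request:
arm_command(
  moves=[
    [1, -0.935, -0.358, 0, 0.188],
    [1, -0.935, -0.358, 0, 0.188],
    [1, -0.935, -0.358, 0, 0.188],
    [1, -0.935, -0.358, 0, 0.188],
    [1, -0.935, -0.358, 0, 0.188],
    [1, -0.935, -0.358, 0, 0.188],
    [1, -0.935, -0.358, 0, 0.188],
    [1, -0.935, -0.358, 0, 0.188],
    [1, -0.935, -0.358, 0, 0.188],
    [1, -0.935, -0.358, 0, 0.188],
  ],
)

```text
time_s: 2.3
ee_pos: [0.6101, 0.155, 0.2702]
orientation: [-0.0, 0.688, 0.726, -0.0]
force: [0.9, 0.3, 0.2]
gripper_width: 0.0942
finger_force: 0.0
```

Run:
```python
from h import *
go([.61,.155,.27],2.7); s,_=tool(); print(s["ee_pos"],s["joint_positions"])
m=camera_model("wrist"); np.save("pics/w1.npy",[np.r_[m["rvec"],m["tvec"]]],)
cv2.imwrite("pics/w1.png",grab_frame("wrist")[:,:,::-1])
```

```text
shift [ 0.    -0.001  0.002] turn 0.0011 yaw now 3.08 t 2.3
[0.61008848 0.15498207 0.27017136] [ 1.90594081e-01  4.57730113e-01  1.21432324e+00 -3.66967706e-06
  1.47007649e+00  1.36853790e-01]
```

View pics/w1.png

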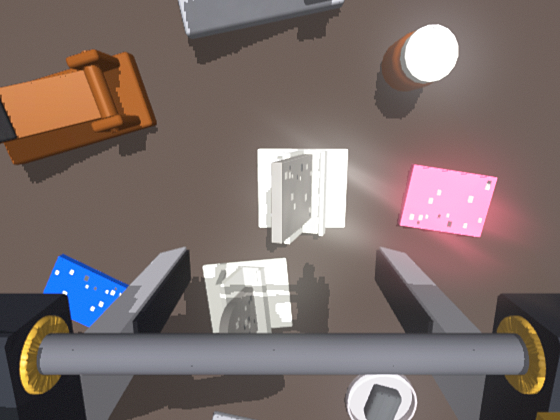

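The wrist view shows the slab on easel A. Its top strip runs about x 273–291, y 155–243, with the holed +x face to the right. The round slice is at (245,295) and the pink and blue decoys lie flat.

Run:
```python
from h import *
np.set_printoptions(precision=4,suppress=True)
w=camera_model("wrist");s=camera_model("scene");t=camera_model("top")
for p in((258,149),(347,149),(347,228),(259,227)): print("base",onz(w,p,.006))
for z in(.105,.112,.119):
    print(z,"back",onz(w,(273,163),z-.0034),onz(w,(272,243),z-.0034),"front",onz(w,(289,156),z),onz(w,(290,241),z))
S=lambda x,y:(225+(x-400)*.425-.3,165+(y-365)*.4255-.3)
print(tri(w,(289,156),s,S(614,455)),tri(w,(290,241),s,S(557,463)))
i=cv2.imread("pics/w1.png")[130:255,235:360]; cv2.imwrite("pics/w1c.png",cv2.resize(i,(600,600),interpolation=cv2.INTER_CUBIC))
```

```text
base [0.582  0.1934 0.006 ]
base [0.6794 0.1986 0.006 ]
base [0.6879 0.1089 0.006 ]
base [0.5864 0.1047 0.006 ]
0.105 back [0.6009 0.1894 0.1016] [0.6034 0.1178 0.1016] front [0.6141 0.1963 0.105 ] [0.6193 0.1216 0.105 ]
0.112 back [0.601  0.1902 0.1086] [0.6034 0.1201 0.1086] front [0.6139 0.197  0.112 ] [0.619  0.1239 0.112 ]
0.119 back [0.6011 0.1909 0.1156] [0.6035 0.1224 0.1156] front [0.6138 0.1976 0.119 ] [0.6187 0.1261 0.119 ]
(array([0.6117, 0.1931, 0.1184]), np.float64(0.009696336715016187)) (array([0.6164, 0.1244, 0.1249]), np.float64(0.008221130164208315))
```

View pics/w1c.png

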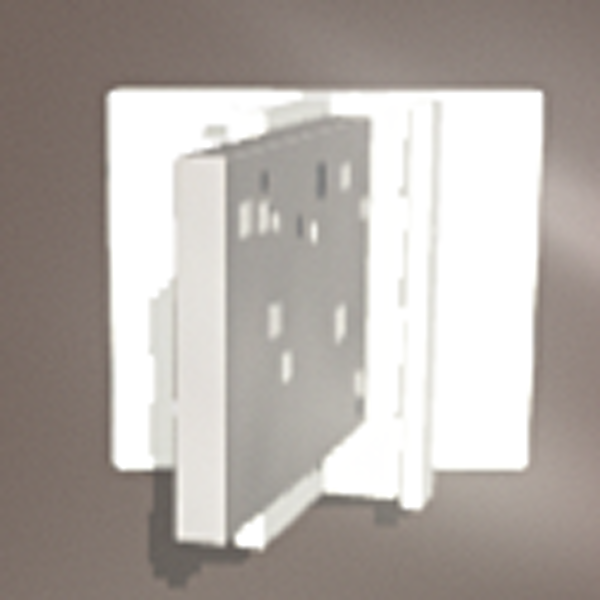

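The slab's top strip is at pixels (272–282, 163–243). At z≈0.109 it comes out 70 mm wide, so the height is consistent, with the top centre near (0.606, 0.155, 0.111). I'll straddle it and tip it upright while closing.

Request:
arm_command(
  moves=[
    [1, 0, 0.19, 1, -0.001],
    [1, 0, 0.19, 1, -0.001],
    [1, 0, 0.19, 1, -0.001],
  ],
)

```text
time_s: 2.65
ee_pos: [0.624, 0.1554, 0.1857]
orientation: [-0.002, 0.686, 0.727, -0.003]
force: [0.2, 0.6, 0.4]
gripper_width: 0.0938
finger_force: 0.0
```

Request:
arm_command(
  moves=[
    [1, 0, 0, 0.4, 0],
    [1, 0, 0, 0.7, 0],
    [1, 0, 0, 1, 0],
    [1, 0, 0, 1, 0],
  ],
)

```text
time_s: 3.05
ee_pos: [0.6245, 0.1557, 0.1093]
orientation: [-0.001, 0.686, 0.727, -0.001]
force: [-0.1, -1.2, -0.5]
gripper_width: 0.0942
finger_force: 0.0
```

Request:
arm_command(
  moves=[
    [-0.1, 0, 0, 0.04, 0],
    [-0.1, 0, 0, 0.04, 0],
    [-0.1, 0, 0, 0.04, 0],
    [-0.1, 0, 0, 0.04, 0],
    [-0.1, 0, 0, 0.04, 0],
    [-0.1, 0, 0, 0.04, 0],
  ],
)

```text
time_s: 3.65
ee_pos: [0.6254, 0.1558, 0.1075]
orientation: [0.0, 0.687, 0.727, 0.0]
force: [-0.4, -0.4, 0.6]
gripper_width: 0.0495
finger_force: 0.3
```

Run:
```python
from h import *
go([.638,.156,.107],2.7); s,_=tool(); print(s["ee_pos"],s["force"],s["gripper_width"])
a=grab_frame("wrist")[130:330,150:400,::-1]; b=grab_frame("scene")[150:270,250:400,::-1]
o=np.zeros((600,800,3),np.uint8); o[:,:450]=cv2.resize(a[:,:],(450,600)) ; o[:280,450:]=cv2.resize(b,(350,280)); cv2.imwrite("pics/c2.png",o)
```

```text
shift [-0.006  0.158  0.006] turn 0.0014 yaw now 3.22 t 3.65
[0.62536497 0.15579986 0.1074926 ] [-0.425312   -0.37831448  0.6194343 ] 0.049455568645174336
```

View pics/c2.png

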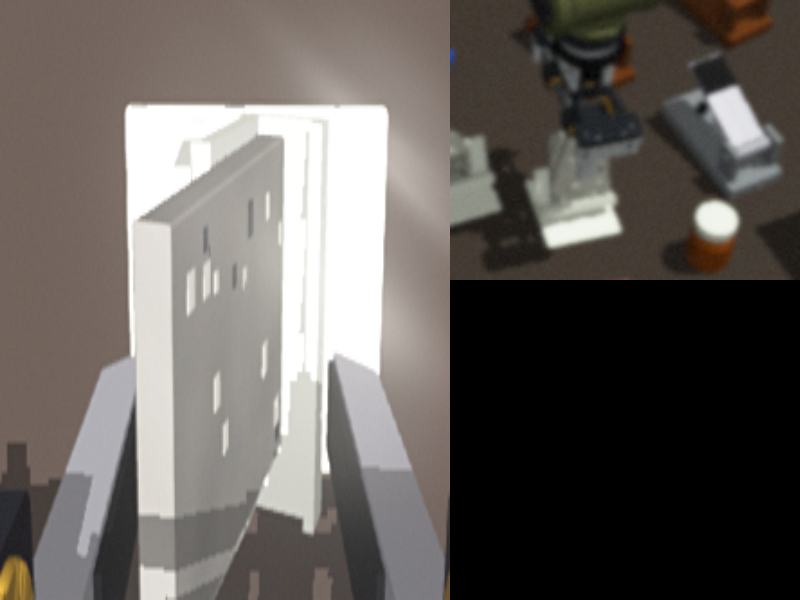

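The slab stands between the fingers and its back is just touching the robot-side finger. I now push it upright and close.

Request:
arm_command(
  moves=[
    [-0.15, 0, 0.04, 0, 0],
    [-0.25, 0, 0.08, 0, 0],
    [-0.35, 0, 0.12, 0, 0],
    [-0.45, 0, 0.16, 0, 0],
    [-0.55, 0, 0.16, 0, 0],
    [-0.65, 0, 0.16, 0, 0],
    [-1, 0, 0.16, 0, 0],
    [-1, 0, 0.16, 0, 0],
    [-1, 0, 0.16, 0, 0],
    [-1, 0, 0.16, 0, 0],
    [-1, 0, 0.16, 0, 0],
  ],
)

```text
time_s: 4.85
ee_pos: [0.6378, 0.1565, 0.1073]
orientation: [-0.0, 0.687, 0.727, -0.0]
force: [-6.2, -0.3, 4.5]
gripper_width: 0.0096
finger_force: 30.0
```

Request:
arm_command(
  moves=[
    [-1, 0, 0, -0.1, 0],
    [-1, 0, 0, -0.25, 0],
    [-1, 0, 0, -0.5, 0],
    [-1, 0, 0, -1, 0],
    [-1, 0, 0, -1, 0],
    [-1, 0, 0, -1, 0],
  ],
)

```text
time_s: 5.45
ee_pos: [0.6385, 0.1565, 0.1886]
orientation: [0.001, 0.687, 0.727, 0.001]
force: [-0.5, -0.4, -3.2]
gripper_width: 0.0098
finger_force: 30.0
```

Run:
```python
from h import *
go([.575,-.273,.25],78.3); s,_=tool(); print(s["ee_pos"],s["force"],s["gripper_width"])
cv2.imwrite("pics/c3.png",np.hstack([grab_frame("wrist")[:,100:460,::-1],grab_frame("scene")[0:420,200:420,::-1]]))
```

```text
shift [-5.316 -1.091 -0.772] turn -0.2086 yaw now 3.21 t 5.45
[0.63851545 0.15648646 0.18857919] [-0.50791071 -0.35543649 -3.16300898] 0.00976337980823354
```

View pics/c3.png

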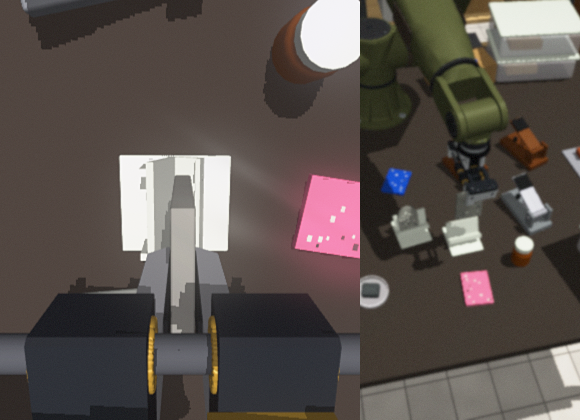

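The slab is held upright and the easel is empty: width 9.8 mm, with the slab at (180,250) in the left view. Next I carry it to beside the slot, a bit beyond in +x so the wrist camera sees the slot clearly.

Request:
arm_command(
  moves=[
    [-1, -0.9, 0.1, -0.77, 0],
    [-1, -0.9, 0.1, -0.77, 0],
    [-1, -0.9, 0.1, -0.77, 0],
  ],
)

```text
time_s: 5.85
ee_pos: [0.6515, 0.0815, 0.2521]
orientation: [0.002, 0.688, 0.725, 0.002]
force: [-0.2, 0.7, -2.1]
gripper_width: 0.0096
finger_force: 30.0
```

Request:
arm_command(
  moves=[
    [-1, -0.95, 0, 0, 0],
    [-1, -0.95, 0, 0, 0],
  ],
)

```text
time_s: 6.05
ee_pos: [0.654, 0.0073, 0.2471]
orientation: [-0.001, 0.687, 0.726, -0.001]
force: [1.2, 0.2, -2.8]
gripper_width: 0.0101
finger_force: 30.0
```

Request:
arm_command(
  moves=[
    [-1, -0.95, 0, 0, 0],
    [-1, -0.95, 0, 0, 0],
  ],
)

```text
time_s: 6.25
ee_pos: [0.6582, -0.0693, 0.247]
orientation: [-0.001, 0.688, 0.726, -0.001]
force: [-0.3, 1.0, -2.1]
gripper_width: 0.0098
finger_force: 30.0
```

Request:
arm_command(
  moves=[
    [-1, -0.95, 0, 0, 0],
    [-1, -0.95, 0, 0, 0],
  ],
)

```text
time_s: 6.45
ee_pos: [0.6624, -0.1453, 0.2469]
orientation: [-0.001, 0.688, 0.726, -0.001]
force: [-0.7, -0.2, -2.4]
gripper_width: 0.0097
finger_force: 30.0
```

Request:
arm_command(
  moves=[
    [-1, -0.95, 0, 0, 0],
    [-1, -0.95, 0, 0, 0],
  ],
)

```text
time_s: 6.65
ee_pos: [0.6667, -0.2212, 0.2467]
orientation: [-0.001, 0.688, 0.726, -0.001]
force: [-0.4, -0.4, -3.0]
gripper_width: 0.0101
finger_force: 30.0
```

Request:
arm_command(
  moves=[
    [-1, -0.8, 0, 0, -0.209],
    [-1, -0.8, 0, 0, -0.209],
    [-1, -0.8, 0, 0, -0.209],
    [-1, -0.8, 0, 0, -0.209],
    [-1, -0.8, 0, 0, -0.209],
    [-1, -0.8, 0, 0, -0.209],
    [-1, -0.8, 0, 0, -0.209],
    [-1, -0.8, 0, 0, -0.209],
    [-1, -0.8, 0, 0, -0.209],
    [-1, -0.8, 0, 0, -0.209],
    [-1, -0.8, 0, 0, -0.209],
  ],
)

```text
time_s: 7.75
ee_pos: [0.6708, -0.2819, 0.2476]
orientation: [-0.001, 0.102, 0.995, 0.0]
force: [-0.1, -0.3, -2.5]
gripper_width: 0.0098
finger_force: 30.0
```

Run:
```python
from h import *
go([.575,-.273,.25],78.3); s,_=tool(); print(s["ee_pos"],s["joint_positions"],s["gripper_width"])
m=camera_model("wrist"); np.savez("pics/w4",**m); cv2.imwrite("pics/w4.png",grab_frame("wrist")[:,:,::-1])
```

```text
shift [ 1.195 -0.134 -0.028] turn -0.0001 yaw now 78.26 t 7.75
[ 0.67077273 -0.28194715  0.24760839] [-4.48258037e-01  7.21364563e-01  8.61932976e-01  7.61487847e-05
  1.55993209e+00 -1.81423788e+00] 0.0097878948526312
```

View pics/w4.png

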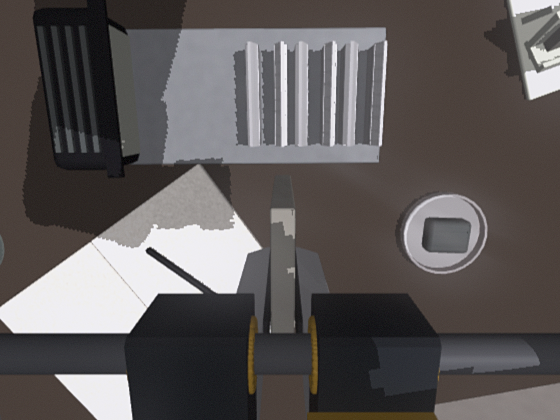

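The stage is in clear view with its slot walls at columns ~252/281, 301/330 and 350/379 (rows 42–147). The slot nearest the lamp is the leftmost, at ~(266,95), and the yaw looks right. I refine it with an edge profile.

```bash
python3 - <<'E'
from h import *
np.set_printoptions(precision=4,suppress=True)
m=dict(np.load("pics/w4.npz")); i=cv2.imread("pics/w4.png",0).astype(float)
for r in(55,95,135): print(r,i[r-4:r+5,232:392].mean(0).astype(int).tolist())
for c in (248,283,352): print(c,i[34:56,c].astype(int).tolist(),i[138:162,c].astype(int).tolist())
E
python3 - <<'E'
import cv2
i=cv2.imread("pics/w4.png")[30:180,225:395]
cv2.imwrite("pics/w4c.png",cv2.resize(i,(680,600),interpolation=cv2.INTER_CUBIC))
E
```

```text
55 [147, 133, 103, 90, 90, 91, 87, 87, 87, 87, 87, 85, 88, 114, 150, 170, 200, 199, 192, 184, 181, 178, 177, 179, 188, 206, 136, 115, 134, 140, 111, 88, 88, 89, 89, 93, 93, 93, 93, 87, 87, 112, 171, 112, 106, 109, 106, 108, 152, 236, 231, 230, 235, 235, 235, 99, 81, 89, 93, 95, 93, 88, 89, 128, 150, 147, 158, 198, 199, 195, 185, 179, 176, 178, 187, 206, 116, 86, 89, 92, 92, 96, 96, 92, 91, 92, 92, 92, 89, 80, 78, 108, 179, 114, 107, 109, 107, 108, 106, 127, 200, 230, 228, 235, 235, 101, 87, 93, 87, 81, 82, 80, 89, 131, 149, 147, 145, 151, 183, 197, 195, 189, 178, 175, 188, 210, 100, 92, 94, 94, 94, 94, 94, 95, 93, 81, 81, 82, 83, 80, 78, 105, 171, 110, 105, 106, 106, 106, 106, 104, 106, 149, 234, 233, 211, 83, 64, 72, 72, 73]
95 [147, 147, 139, 113, 89, 88, 90, 90, 90, 89, 89, 89, 88, 89, 107, 145, 164, 199, 198, 190, 182, 180, 177, 178, 178, 184, 196, 112, 119, 145, 127, 100, 87, 88, 87, 89, 88, 89, 89, 89, 87, 87, 113, 164, 112, 106, 106, 105, 133, 215, 232, 230, 233, 236, 237, 122, 83, 87, 89, 90, 89, 87, 92, 132, 147, 145, 162, 198, 198, 194, 181, 178, 175, 177, 187, 214, 108, 84
[... 1112 characters left out ...]
1, 149, 148, 151, 149, 148, 148, 171, 195, 201, 201, 201, 201, 202, 200, 201, 202, 203, 201, 202, 199, 200] [140, 138, 138, 138, 137, 137, 134, 132, 136, 143, 145, 145, 145, 146, 146, 146, 146, 148, 148, 147, 147, 146, 147, 148]
283 [151, 152, 148, 148, 149, 148, 149, 191, 228, 226, 228, 230, 230, 229, 230, 229, 230, 230, 231, 230, 230, 230] [228, 228, 228, 228, 228, 228, 231, 230, 204, 157, 145, 144, 144, 145, 144, 145, 143, 148, 145, 146, 147, 146, 145, 147]
352 [157, 158, 157, 160, 158, 158, 168, 189, 199, 198, 198, 198, 199, 198, 197, 197, 195, 197, 196, 196, 196, 194] [174, 171, 172, 173, 173, 173, 173, 168, 159, 154, 154, 153, 154, 154, 156, 155, 155, 155, 156, 154, 154, 155, 156, 148]
```

View pics/w4c.png

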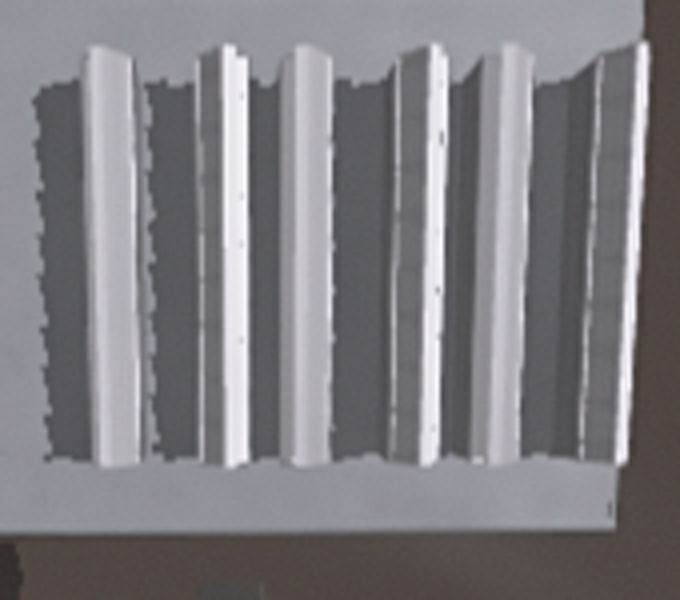

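Run:
```python
from h import *
np.set_printoptions(precision=4,suppress=True)
m=dict(np.load("pics/w4.npz"))
L=[onz(m,(c,r),.048) for c,r in((246.8,46),(286.9,42),(286.5,146),(249,146))]
# row ends: top rows 41.5, bottom 146.5
for l in L: print(l)
for c in(267.3,316.8,366.3): print("mid",onz(m,(c,95),.048))
a=onz(m,(267,41.3),.048);b=onz(m,(268,146.5),.048);print("ends",a,b,(a+b)/2,np.linalg.norm(a-b),np.degrees(np.arctan2(*(a-b)[1::-1])))
c=(a+b)/2
go([c[0],c[1],.2],78.3)
# slab top corner in view (near top strip), px guess
print("slab top far end width z", [onz(m,(p,212),.25+.012) for p in(271.5,294.5)])
```

```text
[ 0.5335 -0.2861  0.048 ]
[ 0.5375 -0.2513  0.048 ]
[ 0.6245 -0.2695  0.048 ]
[ 0.6174 -0.3035  0.048 ]
mid [ 0.5769 -0.2773  0.048 ]
mid [ 0.5859 -0.2339  0.048 ]
mid [ 0.5949 -0.1905  0.048 ]
ends [ 0.5334 -0.2681  0.048 ] [ 0.6214 -0.2864  0.048 ] [ 0.5774 -0.2772  0.048 ] 0.08988603546760891 168.28142844913117
shift [ 1.154 -0.178  0.6  ] turn -0.0001 yaw now 78.27 t 7.8
slab top far end width z [array([ 0.6343, -0.2795,  0.262 ]), array([ 0.6361, -0.271 ,  0.262 ])]
```

Request:
arm_command(
  moves=[
    [-1, 0.6, -0.1, 0, 0],
    [-1, 0.9, -0.17, 0, 0],
    [-1, 0.9, -0.17, 0.3, 0],
  ],
)

```text
time_s: 8.1
ee_pos: [0.5961, -0.282, 0.2283]
orientation: [0.002, 0.103, 0.995, -0.001]
force: [1.0, -0.2, -0.9]
gripper_width: 0.01
finger_force: 30.0
```

Request:
arm_command(
  moves=[
    [-1, 0.25, -0.01, 0.2, 0],
    [-1, 0.25, -0.01, 0.5, 0],
    [-1, 0.25, -0.01, 0.9, 0],
    [-1, 0.25, -0.01, 0.9, 0],
  ],
)

```text
time_s: 8.5
ee_pos: [0.5761, -0.2771, 0.1486]
orientation: [-0.003, 0.102, 0.995, 0.001]
force: [-0.6, 0.1, -2.2]
gripper_width: 0.0098
finger_force: 30.0
```

Run:
```python
from h import *
go([.5774,-.2772,.1],78.3); s,_=tool(); print(s["ee_pos"],s["force"])
a=grab_frame("wrist")[:,:,::-1]; np.savez("pics/w5",**camera_model("wrist")); cv2.imwrite("pics/w5.png",a)
```

```text
shift [-0.02   0.001  0.608] turn 0.0001 yaw now 78.32 t 8.5
[ 0.5761165  -0.27712236  0.14861171] [-0.56156848  0.13252703 -2.22449527]
```

View pics/w5.png

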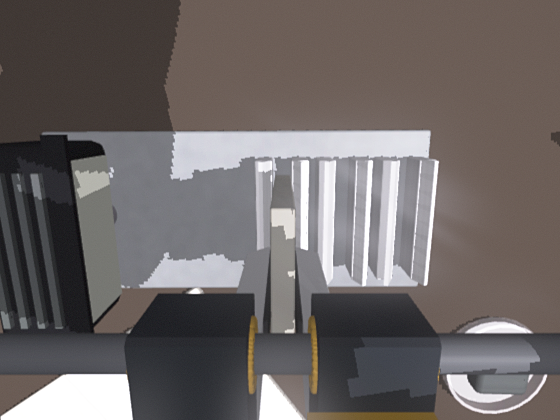

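The slab's lower end (cols 274–291) sits centred between the lips of the lamp-side slot (257–307). I lower it in steps, watching the force; no more pictures can be viewed.

Request:
arm_command(
  moves=[
    [-1, -0.02, 0, 0.12, 0],
    [-1, -0.02, 0, 0.24, 0],
    [-1, -0.02, 0, 0.36, 0],
    [-1, -0.02, 0, 0.36, 0],
  ],
)

```text
time_s: 8.95
ee_pos: [0.5788, -0.2781, 0.1225]
orientation: [-0.001, 0.101, 0.995, 0.0]
force: [0.5, 0.3, -1.6]
gripper_width: 0.0101
finger_force: 30.0
```

Request:
arm_command(
  moves=[
    [-1, 0, 0, 0.08, 0],
    [-1, 0, 0, 0.16, 0],
    [-1, 0, 0, 0.16, 0],
  ],
)

```text
time_s: 9.25
ee_pos: [0.579, -0.2782, 0.1102]
orientation: [-0.001, 0.101, 0.995, 0.0]
force: [-0.3, -1.1, -2.4]
gripper_width: 0.0098
finger_force: 30.0
```

Run:
```python
from h import *
go([.5774,-.2772,.091],78.3); s,_=tool(); print(s["ee_pos"],s["force"],s["moment"])
```

```text
shift [0.021 0.009 0.24 ] turn 0.0004 yaw now 78.45 t 9.25
[ 0.57895534 -0.2782217   0.11022752] [-0.31560861 -1.06633567 -2.36439315] [ 0.07361637  0.01131474 -0.00196601]
```

Request:
arm_command(
  moves=[
    [-1, 0, 0, 0.06, 0],
    [-1, 0, 0, 0.12, 0],
    [-1, 0, 0, 0.16, 0],
    [-1, 0, 0, 0.16, 0],
  ],
)

```text
time_s: 9.65
ee_pos: [0.5791, -0.2783, 0.0978]
orientation: [-0.0, 0.101, 0.995, 0.0]
force: [0.5, 0.4, -1.1]
gripper_width: 0.0099
finger_force: 30.0
```

Request:
arm_command(
  moves=[
    [-1, 0, 0, 0.03, 0],
    [-1, 0, 0, 0.06, 0],
    [-1, 0, 0, 0.06, 0],
  ],
)

```text
time_s: 9.95
ee_pos: [0.5792, -0.2783, 0.0933]
orientation: [-0.0, 0.101, 0.995, 0.0]
force: [-0.5, -0.6, -1.8]
gripper_width: 0.0098
finger_force: 30.0
```

Request:
arm_command(
  moves=[
    [-1, 0, 0, 0.02, 0],
    [-1, 0, 0, 0.04, 0],
    [-1, 0, 0, 0.04, 0],
  ],
)

```text
time_s: 10.25
ee_pos: [0.5792, -0.2784, 0.0902]
orientation: [-0.0, 0.101, 0.995, 0.0]
force: [0.4, -1.2, -2.3]
gripper_width: 0.0096
finger_force: 30.0
```

Request:
arm_command(
  moves=[
    [-1, 0, 0, 0.02, 0],
    [-1, 0, 0, 0.04, 0],
    [-1, 0, 0, 0.04, 0],
  ],
)

```text
time_s: 10.55
ee_pos: [0.5797, -0.2786, 0.0894]
orientation: [0.001, 0.101, 0.995, -0.0]
force: [-5.9, 3.6, 16.7]
gripper_width: 0.0098
finger_force: 30.0
```

Floor contact at TCP z≈0.090, as expected. Relax slightly, open and rise.

Request:
arm_command(
  moves=[
    [-1, 0, 0, -0.02, 0],
    [-0.7, 0, 0, -0.02, 0],
    [-0.6, 0, 0, -0.02, 0],
    [-0.5, 0, 0, -0.02, 0],
    [-0.3, 0, 0, -0.02, 0],
    [0, 0, 0, -0.02, 0],
    [0, 0, 0, -0.02, 0],
  ],
)

```text
time_s: 11.25
ee_pos: [0.5793, -0.2784, 0.0888]
orientation: [-0.0, 0.101, 0.995, 0.0]
force: [0.1, 0.4, -0.5]
gripper_width: 0.0439
finger_force: 0.0
```

Request:
arm_command(
  moves=[
    [0, 0, 0, -0.2, 0],
    [0, 0, 0, -0.5, 0],
    [0, 0, 0, -1, 0],
    [0, 0, 0, -1, 0],
    [0, 0, 0, -1, 0],
  ],
)

```text
time_s: 11.75
ee_pos: [0.5796, -0.2786, 0.1706]
orientation: [0.001, 0.101, 0.995, -0.001]
force: [-0.3, 0.4, -0.6]
gripper_width: 0.0474
finger_force: 0.0
```

Request:
arm_command(
  moves=[
    [-0.5, -0.9, 0, -0.9, 0],
    [-1, -0.9, 0, -0.9, 0],
    [-1, -0.9, 0, -0.9, 0],
    [-1, -0.9, 0, -0.9, 0],
  ],
)

```text
time_s: 12.15
ee_pos: [0.6502, -0.2927, 0.2401]
orientation: [-0.0, 0.1, 0.995, 0.0]
force: [-1.0, -0.3, -0.7]
gripper_width: 0.0186
finger_force: 0.0
```

Run:
```python
from h import *
np.set_printoptions(precision=4,suppress=True)
s,_=tool(); print(s["ee_pos"],s["gripper_width"])
a=grab_frame("wrist"); m=camera_model("wrist"); np.savez("pics/w6",**m); cv2.imwrite("pics/w6.png",a[:,:,::-1])
# predicted pixels of an upright slab: top corners, slot
c=np.array([.5774,-.2772]);x=np.array([np.cos(np.radians(-11.7)),np.sin(np.radians(-11.7))]);y=np.array([-x[1],x[0]])
P=[np.r_[c+u*x+v*y,.103] for u,v in((-.035,-.005),(-.035,.005),(.035,.005),(.035,-.005))]
p=proj(m,P); print(p)
g=cv2.cvtColor(a,cv2.COLOR_RGB2GRAY)
x0,x1=int(p[:,0].min())-25,int(p[:,0].max())+25
for r in np.linspace(p[:,1].min()-14,p[:,1].max()+14,8).astype(int):
    if 0<=r<420: print(r,x0,g[r,x0:x1].tolist())
```

```text
[ 0.6502 -0.2927  0.2401] 0.01857377429896612
[[277.8124  66.2558]
 [291.6617  66.2941]
 [290.8737 163.6324]
 [277.8355 163.597 ]]
52 252 [151, 150, 152, 151, 150, 151, 151, 151, 152, 153, 151, 151, 151, 151, 152, 150, 149, 149, 148, 148, 149, 151, 150, 151, 150, 151, 150, 148, 150, 149, 150, 150, 147, 149, 149, 149, 151, 151, 151, 152, 152, 151, 152, 152, 151, 151, 153, 152, 152, 153, 154, 153, 151, 154, 152, 152, 151, 151, 151, 152, 151, 151, 151, 154]
70 252 [87, 89, 86, 88, 87, 86, 86, 87, 82, 91, 139, 148, 167, 200, 201, 192, 184, 181, 180, 180, 180, 191, 212, 100, 130, 168, 164, 162, 162, 162, 162, 164, 165, 165, 161, 141, 153, 93, 108, 180, 113, 106, 107, 104, 105, 120, 186, 234, 231, 234, 241, 240, 102, 79, 91, 91, 91, 90, 79, 83, 113, 150, 149, 150]
88 252 [89, 89, 88, 89, 87, 89, 88, 88, 85, 96, 135, 151, 145, 133, 134, 132, 108, 106, 102, 104, 106, 107, 114, 91, 134, 170, 165, 165, 164, 163, 164, 166, 164, 163, 166, 169, 154, 75, 113, 186, 114, 107, 109, 109, 106, 133, 213, 233, 229, 235, 241, 232, 95, 83, 91, 93, 91, 87, 82, 91, 132, 148, 148, 151]
105 252 [94, 91, 92, 93
[... 846 characters left out ...]
33, 151, 93, 94, 96, 96, 93, 87, 90, 119, 144, 141, 147, 171]
159 252 [88, 85, 88, 87, 88, 85, 85, 86, 87, 84, 91, 118, 142, 156, 199, 199, 191, 181, 181, 178, 181, 177, 186, 210, 117, 161, 163, 164, 164, 163, 165, 166, 167, 168, 157, 121, 160, 79, 101, 176, 113, 107, 109, 110, 114, 160, 232, 228, 227, 236, 233, 120, 84, 89, 90, 88, 88, 82, 92, 135, 140, 138, 149, 187]
177 252 [146, 146, 146, 144, 146, 147, 145, 145, 148, 147, 145, 145, 144, 144, 144, 143, 144, 147, 145, 145, 145, 146, 145, 143, 144, 145, 145, 146, 147, 145, 148, 146, 146, 147, 145, 148, 146, 148, 148, 147, 147, 147, 148, 147, 147, 147, 147, 145, 147, 147, 145, 145, 147, 145, 144, 146, 147, 145, 146, 149, 149, 147, 149, 149]
```

The slab's top strip sits at cols 276–289, between the lips, with the width expected at z≈0.103: it stands upright and released. Next I move to the switch, stopping beyond the pad to measure it.

Request:
arm_command(
  moves=[
    [-1, 0.22, 0.89, -0.3, 0],
    [-1, 0.22, 0.89, -0.3, 0],
  ],
)

```text
time_s: 12.4
ee_pos: [0.6456, -0.2175, 0.2636]
orientation: [-0.001, 0.101, 0.995, 0.001]
force: [0.5, -0.0, 0.2]
gripper_width: 0.0006
finger_force: 0.0
```

Request:
arm_command(
  moves=[
    [-1, 0.22, 0.89, 0, 0],
    [-1, 0.22, 0.89, 0, 0],
  ],
)

```text
time_s: 12.6
ee_pos: [0.6425, -0.143, 0.2636]
orientation: [-0.001, 0.1, 0.995, 0.0]
force: [-0.3, -0.9, -0.8]
gripper_width: 0.0
finger_force: 0.0
```

Request:
arm_command(
  moves=[
    [-1, 0.22, 0.89, 0, 0],
    [-1, 0.22, 0.89, 0, 0],
  ],
)

```text
time_s: 12.8
ee_pos: [0.6393, -0.0699, 0.2633]
orientation: [-0.002, 0.1, 0.995, 0.0]
force: [-0.0, 0.2, 0.4]
gripper_width: 0.0003
finger_force: 0.0
```

Request:
arm_command(
  moves=[
    [-1, 0.22, 0.89, 0, 0],
    [-1, 0.22, 0.89, 0, 0],
  ],
)

```text
time_s: 13.0
ee_pos: [0.6362, 0.0033, 0.2632]
orientation: [-0.002, 0.1, 0.995, 0.0]
force: [0.6, -0.4, -0.0]
gripper_width: 0.0004
finger_force: 0.0
```

Request:
arm_command(
  moves=[
    [-1, 0.22, 0.89, 0, 0],
    [-1, 0.22, 0.89, 0, 0],
  ],
)

```text
time_s: 13.2
ee_pos: [0.6332, 0.0764, 0.2632]
orientation: [-0.002, 0.1, 0.995, -0.0]
force: [0.8, -0.2, 0.2]
gripper_width: 0.0003
finger_force: 0.0
```

Request:
arm_command(
  moves=[
    [-1, 0.22, 0.89, 0, 0],
    [-1, 0.22, 0.89, 0, 0],
  ],
)

```text
time_s: 13.4
ee_pos: [0.6302, 0.1496, 0.2631]
orientation: [-0.002, 0.1, 0.995, -0.0]
force: [0.6, -1.0, 0.2]
gripper_width: 0.0007
finger_force: 0.0
```

Request:
arm_command(
  moves=[
    [-1, 0.22, 0.89, 0, 0],
    [-1, 0.22, 0.89, 0, 0],
  ],
)

```text
time_s: 13.6
ee_pos: [0.6272, 0.2228, 0.263]
orientation: [-0.002, 0.1, 0.995, -0.0]
force: [0.5, -0.2, -0.1]
gripper_width: 0.0005
finger_force: 0.0
```

Request:
arm_command(
  moves=[
    [-1, 0.22, 0.89, 0, 0],
    [-1, 0.22, 0.89, 0, 0],
  ],
)

```text
time_s: 13.8
ee_pos: [0.6242, 0.296, 0.2629]
orientation: [-0.002, 0.1, 0.995, -0.001]
force: [0.6, -0.3, 0.6]
gripper_width: 0.0005
finger_force: 0.0
```

Request:
arm_command(
  moves=[
    [-1, 0.22, 0.89, 0, -0.06],
    [-1, 0.22, 0.89, 0, -0.06],
    [-1, 0.22, 0.89, 0, -0.06],
    [-1, 0.22, 0.89, 0, -0.06],
    [-1, 0.22, 0.89, 0, -0.06],
  ],
)

```text
time_s: 14.3
ee_pos: [0.6226, 0.3659, 0.2638]
orientation: [-0.001, -0.086, 0.996, -0.0]
force: [-0.6, -0.6, -0.1]
gripper_width: 0.0002
finger_force: 0.0
```

Run:
```python
from h import *
np.set_printoptions(precision=4,suppress=True)
s,_=tool(); print(s["ee_pos"],s["gripper_width"],s["joint_positions"])
m=camera_model("wrist"); a=grab_frame("wrist"); np.savez("pics/w7",**m); cv2.imwrite("pics/w7.png",a[:,:,::-1])
p=proj(m,[[.537,.350,.098]])[0]; print("expected pad px",p)
hsv=cv2.cvtColor(a,cv2.COLOR_RGB2HSV); g=cv2.cvtColor(a,cv2.COLOR_RGB2GRAY)
k=(g<50).astype(np.uint8); k[290:]=0
n,l,st,ce=cv2.connectedComponentsWithStats(cv2.morphologyEx(k,cv2.MORPH_OPEN,np.ones((5,5))))
for i in range(1,n):
    if st[i,4]>150: 
        r=cv2.minAreaRect(np.argwhere(l==i)[:,::-1].astype(np.float32)); print(st[i],ce[i],r)
        if np.hypot(*(ce[i]-p))<40:
            for z in(.098,): print("pad",onz(m,r[0],z),[onz(m,q,z) for q in cv2.boxPoints(r)])
t=grab_frame("top"); g6=cv2.imread("pics/w6.png",0); print("slab rows",g6[55:80,282].tolist(),g6[150:175,282].tolist())
```

```text
[0.6226 0.3659 0.2638] 0.00015943221656669902 [ 0.4807  0.7016  0.8577 -0.0001  1.5843 -1.2624]
expected pad px [282.957  100.2116]
slab rows [149, 148, 149, 150, 149, 151, 152, 152, 152, 151, 149, 155, 165, 163, 163, 162, 163, 162, 163, 162, 161, 162, 163, 162, 162] [165, 166, 165, 166, 164, 165, 165, 165, 164, 165, 163, 141, 99, 116, 146, 145, 145, 143, 146, 143, 143, 144, 144, 143, 145]
```

Run:
```python
from h import *
np.set_printoptions(precision=4,suppress=True)
m=dict(np.load("pics/w7.npz")); g=cv2.imread("pics/w7.png",0)
print("col283",[int(v) for v in g[60:160:2,283]]); print("row100",[int(v) for v in g[100,240:330:2]])
for T in(70,85):
    k=(g<T).astype(np.uint8); k[200:]=0
    n,l,st,ce=cv2.connectedComponentsWithStats(cv2.morphologyEx(k,cv2.MORPH_OPEN,np.ones((5,5),np.uint8)))
    i=l[100,283]; print(T,i,st[i],ce[i])
    if i:
        r=cv2.minAreaRect(np.argwhere(l==i)[:,::-1].astype(np.float32)); print(r,onz(m,r[0],.098))
```

```text
col283 [85, 128, 189, 195, 175, 179, 224, 183, 48, 59, 58, 58, 58, 56, 57, 57, 57, 60, 57, 59, 61, 59, 61, 61, 64, 63, 63, 64, 66, 66, 70, 71, 69, 74, 85, 218, 215, 213, 215, 216, 216, 216, 215, 213, 212, 213, 215, 214, 214, 213]
row100 [58, 57, 86, 118, 119, 120, 115, 47, 56, 56, 55, 55, 55, 56, 56, 56, 60, 57, 59, 58, 57, 59, 58, 57, 61, 62, 60, 63, 60, 60, 63, 61, 60, 61, 202, 197, 196, 196, 177, 89, 94, 92, 91, 92, 93]
70 3 [ 252   74   55   56 2520] [279.2087  99.5   ]
((280.5000305175781, 101.5), (52.23945236206055, 54.030521392822266), 84.2894058227539) [0.5383 0.3482 0.098 ]
85 4 [ 252   74   56   56 2789] [279.9674 101.4364]
((280.0476989746094, 101.59618377685547), (52.87108612060547, 54.0672607421875), 85.42607879638672) [0.5385 0.3479 0.098 ]
```

The pad centre is at (0.5385, 0.348), with a measured size of ~44 mm and agreement within 2 mm of the first estimate. Approach to just above it.

Request:
arm_command(
  moves=[
    [-1, 0.5, -0.04, 0, 0],
    [-1, 0.98, -0.04, 0.3, 0],
    [-1, 0.98, -0.04, 0.7, 0],
    [-1, 0.98, -0.04, 0.7, 0],
  ],
)

```text
time_s: 14.8
ee_pos: [0.5446, 0.3486, 0.2055]
orientation: [-0.003, -0.087, 0.996, -0.001]
force: [-0.4, 0.5, 0.7]
gripper_width: 0.0009
finger_force: 0.0
```

Request:
arm_command(
  moves=[
    [-1, 0.1, 0, 0.4, 0],
    [-1, 0.1, 0, 0.75, 0],
    [-1, 0.1, 0, 0.75, 0],
    [-1, 0.1, 0, 0.75, 0],
  ],
)

```text
time_s: 15.2
ee_pos: [0.5394, 0.3486, 0.1505]
orientation: [0.001, -0.087, 0.996, 0.0]
force: [-0.2, 0.4, 0.2]
gripper_width: 0.0004
finger_force: 0.0
```

Run:
```python
from h import *
go([.5316,.3468,.105],99.9); s,_=tool(); print(s["ee_pos"],s["force"])
```

```text
shift [ 0.101 -0.005  0.569] turn 0.0002 yaw now 99.99 t 15.2
[0.53944476 0.34855114 0.15049012] [-0.15289026  0.37284653  0.20396245]
```

Lower to just about contact, then press in small steps.

Request:
arm_command(
  moves=[
    [-1, 0.01, 0, 0.15, 0],
    [-1, 0.01, 0, 0.28, 0],
    [-1, 0.02, 0, 0.33, 0],
    [-1, 0.02, 0, 0.33, 0],
  ],
)

```text
time_s: 15.6
ee_pos: [0.5368, 0.3482, 0.1223]
orientation: [-0.0, -0.088, 0.996, -0.0]
force: [0.4, -0.9, 3.6]
gripper_width: 0.0005
finger_force: 1.8
```

Request:
arm_command(
  moves=[
    [-1, 0.01, 0, 0.03, 0],
    [-1, 0.03, 0, 0.08, 0],
    [-1, 0.04, 0, 0.12, 0],
    [-1, 0.04, 0, 0.12, 0],
  ],
)

```text
time_s: 16.0
ee_pos: [0.5338, 0.3476, 0.1133]
orientation: [0.0, -0.088, 0.996, -0.0]
force: [-1.3, -2.0, 5.8]
gripper_width: 0.0003
finger_force: 2.7
```

Request:
arm_command(
  moves=[
    [-1, 0.01, 0, 0.03, 0],
    [-1, 0.02, 0, 0.06, 0],
    [-1, 0.03, 0, 0.1, 0],
    [-1, 0.03, 0, 0.1, 0],
    [-1, 0.03, 0, 0.1, 0],
  ],
)

```text
time_s: 16.5
ee_pos: [0.5318, 0.3472, 0.1058]
orientation: [0.001, -0.088, 0.996, 0.0]
force: [-1.3, -2.4, 6.1]
gripper_width: 0.0005
finger_force: 3.3
```

Run:
```python
from h import *
np.set_printoptions(precision=4,suppress=True)
f=[]
for i in range(6): a=grab_frame("top"); f.append(monitor.read_state()["force"])
print(np.mean(f,0),monitor.read_state()["ee_pos"])
b=grab_frame("scene"); old=cv2.imread("pics/top0.png")[:,:,::-1]; cv2.imwrite("pics/topE.png",a[:,:,::-1]); cv2.imwrite("pics/sceneE.png",b[:,:,::-1])
# lamp lit? compare lamp/stage area, slab place; bystanders
for n,(y0,y1,x0,x1) in dict(lamp=(195,250,432,470),stage=(195,240,405,432),slot=(195,230,390,405),slice=(195,235,275,315),dish=(135,172,322,358),jar=(145,172,186,212)).items():
    print(n,old[y0:y1,x0:x1].mean((0,1)).round(1),a[y0:y1,x0:x1].mean((0,1)).round(1))
```

```text
[-0.6049 -2.5484  6.9693] [0.5318 0.3472 0.1059]
lamp [79.5 77.6 77.1] [79.4 77.5 77. ]
stage [141.4 142.8 146.9] [138.  139.4 143.3]
slot [148.6 148.9 152.3] [132.6 132.2 132. ]
slice [155.5 153.2 150.1] [155.6 153.3 150.1]
dish [120.6 116.7 115.7] [120.6 116.7 115.6]
jar [126.  118.3 113.2] [126.  118.3 113.2]
```

Request:
arm_command(
  moves=[
    [-1, 0, 0, 0.015, 0],
    [-1, 0, 0, 0.015, 0],
    [-1, 0, 0, 0.015, 0],
    [-1, 0, 0, 0.015, 0],
  ],
)

```text
time_s: 17.25
ee_pos: [0.5316, 0.3472, 0.1046]
orientation: [0.0, -0.088, 0.996, 0.0]
force: [-1.3, -2.1, 7.8]
gripper_width: 0.0005
finger_force: 3.4
```

Run:
```python
from h import *
np.set_printoptions(precision=4,suppress=True)
f=[];b=[]
for i in range(6): b.append(grab_frame("scene")); f.append(monitor.read_state()["force"])
s=monitor.read_state(); print(np.mean(f,0),s["ee_pos"],s["time_s"])
o=cv2.imread("pics/scene0.png")[:,:,::-1].astype(int); d=np.abs(b[-1]-o).max(2); 
n,l,st,ce=cv2.connectedComponentsWithStats((d>40).astype(np.uint8))
print([(st[i].tolist()) for i in range(1,n) if st[i,4]>12])
m=camera_model("scene")
print("stage slot in scene",proj(m,[[.577,-.277,.05],[.577,-.277,.103],[.55,-.40,.08]]))
print("pad/free-end in scene",proj(m,[[.5316,.347,.079],[.51,.343,.083]]))
```

```text
[-1.7194 -2.7161  7.0884] [0.5316 0.3472 0.1047] 17.55
[[205, 0, 35, 21, 553], [243, 0, 140, 84, 5074], [294, 0, 11, 10, 48], [360, 0, 62, 51, 1838], [171, 38, 18, 35, 364], [191, 44, 11, 7, 37], [399, 51, 6, 13, 39], [190, 54, 22, 14, 183], [386, 79, 14, 16, 50], [348, 81, 47, 32, 373], [244, 94, 6, 6, 20], [353, 107, 18, 17, 120], [210, 123, 11, 4, 26], [351, 127, 39, 30, 698], [335, 149, 17, 16, 98], [396, 151, 5, 7, 17], [301, 157, 17, 17, 121], [368, 156, 19, 10, 84], [344, 161, 27, 25, 195], [226, 167, 26, 18, 299], [310, 183, 7, 6, 25], [348, 182, 37, 26, 217], [358, 194, 4, 4, 13], [288, 201, 31, 37, 879], [127, 215, 20, 43, 346]]
stage slot in scene [[141.9027 237.3521]
 [137.8925 224.9607]
 [ 91.3109 229.9701]]
pad/free-end in scene [[360.4372 183.716 ]
 [356.9153 177.6448]]
```

Force (~7–8 N) and geometry (model half-way TCP z=0.105) both put the paddle half-way. The slab shows in its slot in the scene view, and the bystanders are unchanged.

```bash
python3 -c "
from workcell import bot
print(bot.job_done())"
```

```text
the job is handed in; nothing more can be done
None
```

The slab stands released, upright and about centred in the lamp-side slot, and the job was handed in at about 17.6 s with the arm still holding the paddle roughly half-way (judged from about 7–8 N and the tip height); the camera images did not show the lamp lighting, so I couldn't confirm it came on.

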